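Open both parts of the epoxy and park the caps on the drip rack

TASK

Open the two epoxy tubs for a glue-up, one at a time: squeeze both side tabs of the safety cap right in and, keeping them in, turn the cap anticlockwise until it unlocks, then lift it off and put it on the sloped drip rack before you open the other tub (either may come first). The large cap belongs in the wide lane and the small cap in the narrow lane, each let go so that it lies flat, inside down, at rest against the stop at the low end. Set the caps down without dropping them, and leave the can, bottle, plane and everything else on the bench where they stand.

Things in the scene. Friction and masses are not known exactly. Their poses are not given: they have to be found in the camera images.
- large_cap: larger grey safety cap, locked on the resin tub. Ribbed skirt 54 mm across, 30 mm high; crown 48 mm across, 34 mm high in all. Origin: centre of its underside (120 mm above the bench while on); z up its axis. Tabs on its +x and -x sides: flat pads 20 mm wide, 11 to 31 mm above the underside, 64 mm over both free, 54 mm fully squeezed (flush with the skirt). About 70 g, varies
- small_cap: smaller grey safety cap, locked on the hardener tub. Ribbed skirt 38 mm across, 30 mm high; crown 32 mm across, 34 mm high in all. Origin: centre of its underside (100 mm above the bench while on); z up its axis. Tabs on its +x and -x sides: flat pads 16 mm wide, 11 to 31 mm above the underside, 48 mm over both free, 38 mm fully squeezed (flush with the skirt). About 70 g, varies
- large_cap_tab_a (a joint): squeeze of the tab on the +x side of the large cap: 0 free, 0.005 m fully in. Sprung: 4 N free, 8 N fully in. Its 8 mm wide foot stands in a notch of the tub's guard ring: the cap cannot turn unless both tabs are held in 4 mm or more
- large_cap_tab_b (a joint): squeeze of the tab on the -x side of the large cap: 0 free, 0.005 m fully in. With both tabs held in, the cap turns with little torque; anticlockwise from above by 50 to 120 degrees (best about 70) frees it from the neck's lugs. Locked, it has 2 mm of play upward and 5 degrees in turn
- small_cap_tab_a (a joint): squeeze of the tab on the +x side of the small cap: 0 free, 0.005 m fully in. Sprung: 4 N free, 8 N fully in. Its 8 mm wide foot stands in a notch of the tub's guard ring: the cap cannot turn unless both tabs are held in 4 mm or more
- small_cap_tab_b (a joint): squeeze of the tab on the -x side of the small cap: 0 free, 0.005 m fully in. With both tabs held in, the cap turns with little torque; anticlockwise from above by 50 to 120 degrees (best about 70) frees it from the neck's lugs. Locked, it has 2 mm of play upward and 5 degrees in turn
- resin_tub: the larger round white plastic tub, 92 mm across, fixed to the bench in a 114 mm square holder. Origin: on its axis at the bench top; z up; +x and -x point at the guard ring's notches (the tabs' line while locked). Shoulder 120 mm above the bench; on it the guard ring, 8 mm high, 69 mm across (keep fingers above it), and the 26 mm high neck, off which the turned cap lifts straight up
- hardener_tub: the smaller round white plastic tub, 74 mm across, fixed to the bench in a 96 mm square holder. Origin: on its axis at the bench top; z up; +x and -x point at the guard ring's notches (the tabs' line while locked). Shoulder 100 mm above the bench; on it the guard ring, 8 mm high, 53 mm across (keep fingers above it), and the 26 mm high neck, off which the turned cap lifts straight up
- drip_rack: drip rack fixed to the bench: wooden base 190 x 125 mm, aluminium deck sloping down to -x at 0.40 rad to a stop lip. Origin: under its middle at the bench top. Deck surface 30 mm above the bench at the stop (80 mm to -x of the origin), 97 mm at the top; slippery (friction 0.16), caps slide down. A cap fits its lane only with the tabs along the lane: let go 60 to 100 mm up from the stop
- wide_stop (a point): foot of the stop lip's inner face, at the middle of the low end of the wide lane, 60 mm wide between its walls (middle line 24.5 mm to +y of the rack's). x points up the slope along the deck's surface, y across to the left looking up it, z out of the deck. Walls 12 mm, lip 15 mm above the deck; the deck is 172 mm long
- narrow_stop (a point): foot of the stop lip's inner face, at the middle of the low end of the narrow lane, 44 mm wide between its walls (middle line 32.5 mm to -y of the rack's). x points up the slope along the deck's surface, y across to the left looking up it, z out of the deck. Walls 12 mm, lip 15 mm above the deck; the deck is 172 mm long
- aerosol: spray can, 58 mm across and 222 mm high, standing about 130 mm from the resin tub's axis; origin under its middle. Leave it where it is.
- glue_bottle: white glue bottle with a nozzle, 69 mm across and 202 mm high, standing about 130 mm from the hardener tub's axis; origin under its middle. Leave it where it is.
- block_plane: metal block plane, 52 x 165 x 70 mm high, long side along its y, behind the rack; origin under its middle. Leave it where it is.
- screw_jar: glass jar of screws with a lid, 68 mm across and 84 mm high; origin under its middle. Leave it where it is.
- tape_measure: tape measure, 38 x 97 x 66 mm high, long side along its y; origin under its middle. Leave it where it is.
- masking_tape: roll of masking tape lying flat, 104 mm across and 25 mm high; origin under its middle. Leave it where it is.

How it is judged:
On the way, in this order (a step that is already met when the one before it is completed fails the run):
1. one cap, still on its neck, has been turned by 0.6 rad or more with both its tabs squeezed in, the other cap still on its tub ((((value of joint each of large_cap_tab_a, large_cap_tab_b above 0.003 m and angle between the x axis of large_cap and the x axis of resin_tub, either way round above 0.6 rad and horizontal distance between large_cap and resin_tub below 0.006 m and z of large_cap in the frame of resin_tub below 0.135 m) and (z of small_cap in the frame of hardener_tub below 0.105 m and horizontal distance between small_cap and hardener_tub below 0.006 m)) or ((value of joint each of small_cap_tab_a, small_cap_tab_b above 0.003 m and angle between the x axis of small_cap and the x axis of hardener_tub, either way round above 0.6 rad and horizontal distance between small_cap and hardener_tub below 0.006 m and z of small_cap in the frame of hardener_tub below 0.115 m) and (z of large_cap in the frame of resin_tub below 0.125 m and horizontal distance between large_cap and resin_tub below 0.006 m)))), for 0.05 s.
2. that cap rests in its own lane against the stop while the other cap, still on its neck, has been turned by 0.6 rad or more with both its tabs squeezed in ((((value of joint each of large_cap_tab_a, large_cap_tab_b above 0.003 m and angle between the x axis of large_cap and the x axis of resin_tub, either way round above 0.6 rad and horizontal distance between large_cap and resin_tub below 0.006 m and z of large_cap in the frame of resin_tub below 0.135 m) and (x of small_cap in the frame of narrow_stop between 0.015 and 0.03 m and y of small_cap in the frame of narrow_stop between -0.007 and 0.007 m and z of small_cap in the frame of narrow_stop between -0.004 and 0.005 m and angle between the z axis of small_cap and the z axis of narrow_stop, either way round below 0.12 rad and linear speed of small_cap below 0.02 m/s and contact force between the fingers and small_cap below 0.1 N)) or ((value of joint each of small_cap_tab_a, small_cap_tab_b above 0.003 m and angle between the x axis of small_cap and the x axis of hardener_tub, either way round above 0.6 rad and horizontal distance between small_cap and hardener_tub below 0.006 m and z of small_cap in the frame of hardener_tub below 0.115 m) and (x of large_cap in the frame of wide_stop between 0.023 and 0.038 m and y of large_cap in the frame of wide_stop between -0.007 and 0.007 m and z of large_cap in the frame of wide_stop between -0.004 and 0.005 m and angle between the z axis of large_cap and the z axis of wide_stop, either way round below 0.12 rad and linear speed of large_cap below 0.02 m/s and contact force between the fingers and large_cap below 0.1 N)))), for 0.05 s.
At the end, for the whole second after the job is handed in: Both caps lie released and at rest, flat on the deck (within 0.12 rad and 5 mm) with the inside down: the large cap in the wide lane (axis within 7 mm of the lane's middle line and 23 to 38 mm up the slope from the stop), the small cap in the narrow lane (within 7 mm, 15 to 30 mm from the stop) (x of large_cap in the frame of wide_stop between 0.023 and 0.038 m and y of large_cap in the frame of wide_stop between -0.007 and 0.007 m and z of large_cap in the frame of wide_stop between -0.004 and 0.005 m and angle between the z axis of large_cap and the z axis of wide_stop, either way round below 0.12 rad and linear speed of each of large_cap, small_cap below 0.02 m/s and contact force between the fingers and large_cap below 0.1 N and x of small_cap in the frame of narrow_stop between 0.015 and 0.03 m and y of small_cap in the frame of narrow_stop between -0.007 and 0.007 m and z of small_cap in the frame of narrow_stop between -0.004 and 0.005 m and angle between the z axis of small_cap and the z axis of narrow_stop, either way round below 0.12 rad and contact force between the fingers and small_cap below 0.1 N); the robot touches nothing.
It fails at once if the aerosol or the glue bottle is shifted by more than 20 mm or tipped ((distance of aerosol from where it was at the start of the episode above 0.02 m or angle between aerosol's own z axis and vertical above 0.25 rad) or (distance of glue_bottle from where it was at the start of the episode above 0.02 m or angle between glue_bottle's own z axis and vertical above 0.25 rad)).
It fails at once if the block plane or the screw jar or the tape measure or the masking tape is shifted by more than 20 mm or tipped ((distance of block_plane from where it was at the start of the episode above 0.02 m or angle between block_plane's own z axis and vertical above 0.25 rad) or (distance of screw_jar from where it was at the start of the episode above 0.02 m or angle between screw_jar's own z axis and vertical above 0.25 rad) or (distance of tape_measure from where it was at the start of the episode above 0.02 m or angle between tape_measure's own z axis and vertical above 0.25 rad) or (distance of masking_tape from where it was at the start of the episode above 0.02 m or angle between masking_tape's own z axis and vertical above 0.25 rad)).
It fails at once if a cap is dropped: it moves faster than 0.8 m/s while no finger touches it ((linear speed of large_cap above 0.8 m/s and contact force between the fingers and large_cap below 0.05 N) or (linear speed of small_cap above 0.8 m/s and contact force between the fingers and small_cap below 0.05 N)).
It also fails if it takes over 64 s, if anything falls off the work surface, if the arm or the gripper's body presses on something with over 40 N, if the wrist force passes 120 N, or if a joint passes its speed limit or range.

ROBOT

A 6-joint arm with a two-finger parallel gripper is mounted at the origin on a cart in front of the work surface, level with it; the furniture and walls round the work are solid. World frame = base frame: x ahead of the robot, y to its left, z up, the work surface at z = 0. Lengths are in m, angles in rad, forces in N, time in s.
With the tool pointing down it reaches from about 0.25 to 0.725 m from the base axis. Payload 9.7 kg.
Tool frame: the origin (TCP) lies midway between the tips of the shut fingers; the grasp point (between the pads) lies 19 mm behind it; z points along the fingers, y is the line along which they close (so a half turn about z gives the same grasp; the last joint's range is limited). The gripper opens to 85 mm and grips with 20 to 120 N. Pads are 22 mm wide; open, the fingers measure 114 mm over their backs; the gripper's body (76 mm by 85 mm) begins 54 mm behind the grasp point. The pads swing forward as they close: fully open they stand 13 mm farther back than shut.
Start: joints at [1.273, 0.087, 0.176, 1.66, 0, 1.571], TCP at [0.161, 0.526, 0.231] pointing down, gripper open.
Joint ranges: [-3.13, 3.13], [-0.85, 1.81], [-1.15, 1.24], [-2.2, 2.28], [-1.44, 1.52], [-3.14, 3.14]. Speed limits (rad/s): [2.22, 2.22, 2.57, 3.14, 3.14, 3.14].

INTERFACE

Orientations are given as a 3x3 rotation matrix whose columns are the frame's x, y, z axes.
In Python, from plant import get_obs, optics, order gives the robot as it stands.
- The arm moves only by the tool jog_arm, never from a script. Its argument "targets" is a list of rows, each a list of 4 numbers: the shift along the tool's x, y, z in m, then the turn about the tool's z in rad. In form: [[tx, ty, tz, roll], ...]. A call has exactly 5 rows; each row is the pose to reach, as a shift and turn from the pose commanded when the call began, along the tool's axes at that moment; what a row does not reach only later rows make up. A row lasts 1/10 s, in which the tool goes at most 50 mm and 8.59 degrees, less where a joint would pass 70% of its speed; a pose out of reach is approached as far as the arm can. A call with a gripper value outside its range is refused whole. "fingers" is the closure, from -1 (fully open) to 1 (shut), set as the call begins (left out, the last holds). The fingers move at their own pace and stop on an object; "force" is the grip in N (left out, the last holds). Time passes only in rows, so rows that repeat a pose let the fingers close, or fill a call up. It gives the time, the measured TCP pose, the force, the opening and the grip force at its end, in the units of the state.
- get_obs(): the state, without advancing time (a new reading comes with each control period).
- optics.get_image(name): name is "side" or "top"; returns (picture, depth): 400x640x3 uint8, blue, green, red; 400x640 float32, m along the optical axis (not along the pixel's ray), 0 where there is no reading.
- optics.camera_params(name): a dict with "K" (3x3 intrinsics, pixels), "T" (4x4, takes a point from camera to world coordinates). Camera axes: x right, y up, looking along -z (the intrinsics and any distortion apply to the point x, -y, -z); pixel columns grow to the right and rows downward; lengths in m; the calibration is good to about 2 mm. A picture is of the moment at which its call begins. camera_params takes no time and is no camera call.
- order.finish_job(): hands the job in; it is judged then, once.
The state is a dict: "clock": time; "joint_positions": joint angles; "qd": joint speeds; "effort": joint torques, N m; "tool_pos": TCP position; "tcp_rot": TCP orientation; "ft_force": force on the tool from outside, world axes, zero at the start; "wrist_torque": the same for the moment, N m; "gripper_width": finger opening in m; "grasp_force": force on a finger pad.
Only numpy, scipy, OpenCV 4.12 (cv2) and the standard library are available. Lean on these libraries where they do the work, as an engineer would, in place of code of your own. Each camera call takes 0.05 s, during which the arm holds its last target. There are 200 camera calls.

## Working session

There is one attempt and no reset: what is moved stays moved. The work goes in short steps, Python scripts to look and compute and a tool call to move; the robot and the scene stay as the last step left them, time stands still between calls to the robot, and variables do not carry over. Pictures are saved under pics/ and viewed, at most 13 in all, crops included, and the job is handed in when it is done.

Besides the shell and the picture viewer there is one more tool, called after "Call:" as name(argument=value, ...), one argument or row to a line, values as JSON. jog_arm: Moves the arm, as the interface text tells. Its arguments: {"type":"object","properties":{"targets":{"type":"array","items":{"type":"array","items":{"type":"number"}}},"fingers":{"type":"number"},"force":{"type":"number"}},"required":["targets"]}

```bash
mkdir -p pics; ls
cat > h.py <<'E'
import numpy as np, cv2
from plant import get_obs, optics, order
def grab(n):
    im,d=optics.get_image(n); p=optics.camera_params(n); return im,d,np.array(p["K"]),np.array(p["T"]),p
def cloud(d,K,T):
    v,u=np.mgrid[:d.shape[0],:d.shape[1]]
    P=np.stack([(u-K[0,2])/K[0,0]*d,-(v-K[1,2])/K[1,1]*d,-d],-1)
    return P@T[:3,:3].T+T[:3,3]
E
python3 - <<'E'
from h import *
o=get_obs(); print(o)
for n in("side","top"):
    im,d,K,T,p=grab(n); cv2.imwrite(f"pics/{n}0.png",im); np.savez(f"{n}0.npz",im=im,d=d,K=K,T=T); print(n,p)
E
```

```text
pics
{'clock': 0.0, 'joint_positions': array([ 1.27303330e+00,  8.74522382e-02,  1.75112023e-01,  1.65982731e+00,
       -1.77932489e-05,  1.57080626e+00]), 'qd': array([-0.0005268 , -0.0010516 , -0.00018983, -0.00019645, -0.00113234,
       -0.00038517]), 'effort': array([ 1.64952984e-03, -5.20392752e+01,  4.64794850e+01,  1.65844196e-02,
        8.96226538e-05,  2.61997417e-05]), 'tool_pos': array([0.16129204, 0.52555756, 0.23057605]), 'tcp_rot': array([[-9.55992262e-01,  2.93391627e-01, -3.85274945e-04],
       [ 2.93391879e-01,  9.55991356e-01, -1.31607835e-03],
       [-1.78068493e-05, -1.37119725e-03, -9.99999060e-01]]), 'ft_force': array([-0.06415484, -0.82891846, -0.23888734]), 'wrist_torque': array([ 0.0117304 , -0.03605918, -0.00665466]), 'grasp_force': 0.0, 'gripper_width': 0.0856239073549016}
side {'K': array([[400.62309103,   0.        , 324.03734272],
       [  0.        , 400.62309103, 197.08045645],
       [  0.        ,   0.        ,   1.        ]]), 'T': array([[ 0.68948631, -0.32900581,  0.64526259,  1.4216088 ],
       [ 0.72427944,  0.30668447, -0.61754671, -0.92532616],
       [ 0.00528444,  0.89314042,  0.44974688,  0.74254439],
       [ 0.        ,  0.        ,  0.        ,  1.        ]])}
top {'K': array([[442.46486581,   0.        , 319.68757852],
       [  0.        , 442.46486581, 197.81391259],
       [  0.        ,   0.        ,   1.        ]]), 'T': array([[-8.64243080e-03,  9.95666345e-01, -9.25950183e-02,
         4.02090863e-01],
       [-9.99962640e-01, -8.58998312e-03,  9.64963636e-04,
        -5.87200705e-02],
       [ 1.65392173e-04,  9.25998986e-02,  9.95703385e-01,
         1.51253526e+00],
       [ 0.00000000e+00,  0.00000000e+00,  0.00000000e+00,
         1.00000000e+00]])}
```

View pics/top0.png

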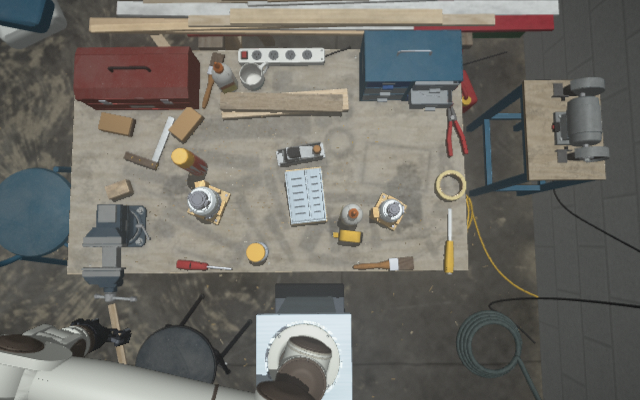

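View pics/side0.png

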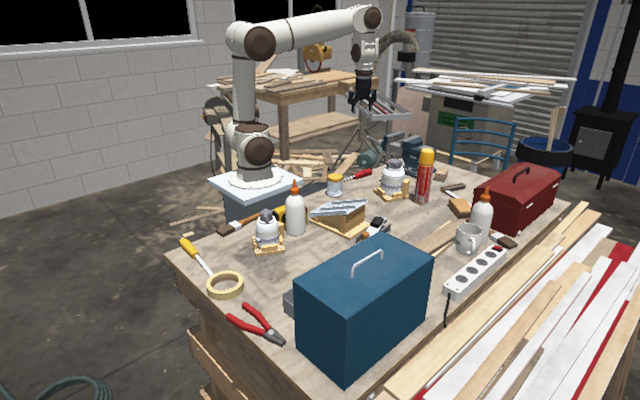

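The top view shows the resin tub near (205,203), the hardener tub near (390,211), the rack near (307,196), the can at (187,162) and the glue bottle at (350,215). I'll zoom in and measure.

Run:
```python
from h import *
z=np.load("top0.npz"); im=z["im"]; P=cloud(z["d"],z["K"],z["T"])
def crop(u,v,w,h,s): return cv2.resize(im[v:v+h,u:u+w],None,fx=s,fy=s,interpolation=cv2.INTER_CUBIC)
a=crop(170,170,65,60,6); b=crop(360,180,65,60,6)
c=crop(270,160,66,72,6)
s=z2=np.load("side0.npz")
out=np.zeros((600,790,3),np.uint8)
out[:360,:390]=a; out[:360,400:790]=b
cs=cv2.resize(im[160:232,270:336],None,fx=3.3,fy=3.3,interpolation=cv2.INTER_CUBIC); out[362:362+cs.shape[0],:cs.shape[1]]=cs
si=s["im"]
for k,(u,v,w,h) in enumerate([(370,150,60,55),(245,195,50,65),(305,185,75,60)]):
    q=cv2.resize(si[v:v+h,u:u+w],(180,int(180*h/w)),interpolation=cv2.INTER_CUBIC)[:236]; out[362:362+q.shape[0],225+k*185:225+k*185+180]=q
cv2.imwrite("pics/c0.png",out)
# depth-based blobs
for n,(u0,u1,v0,v1) in dict(resin=(175,240,172,235),hard=(365,415,185,235)).items():
    Q=P[v0:v1,u0:u1].reshape(-1,3); 
    h=Q[:,2].max(); print(n,h)
    for lo in (0.145,0.125,0.11,0.095):
        m=Q[Q[:,2]>lo]
        if len(m): print(lo,len(m),m.min(0).round(4),m.max(0).round(4),np.median(m,0).round(4))
R=P[160:232,270:336]; print(R[::6,::6,2].round(3))
```

```text
resin 1.5125352618416252
0.145 286 [ 0.4021 -0.0587  0.1453] [0.5568 0.3503 1.5125] [0.5277 0.3157 0.1538]
0.125 390 [ 0.4021 -0.0587  0.125 ] [0.562  0.3541 1.5125] [0.5262 0.3129 0.1521]
0.11 598 [ 0.4021 -0.0587  0.11  ] [0.5735 0.3615 1.5125] [0.525  0.3097 0.1364]
0.095 687 [ 0.4021 -0.0587  0.0954] [0.5743 0.3622 1.5125] [0.5248 0.3079 0.1292]
hard 1.5125352618416252
0.145 9 [ 0.4021 -0.0587  1.5125] [ 0.4021 -0.0587  1.5125] [ 0.4021 -0.0587  1.5125]
0.125 139 [ 0.4021 -0.308   0.1252] [ 0.5184 -0.0587  1.5125] [ 0.4933 -0.2883  0.134 ]
0.11 180 [ 0.4021 -0.3144  0.1101] [ 0.5204 -0.0587  1.5125] [ 0.4933 -0.2878  0.132 ]
0.095 328 [ 0.4021 -0.3238  0.095 ] [ 0.528  -0.0587  1.5125] [ 0.4929 -0.2849  0.1116]
[[-5.000e-03  0.000e+00  5.000e-03  2.600e-02  3.300e-02  2.100e-02
   5.000e-03  2.000e-03  6.000e-03 -0.000e+00 -1.000e-03]
 [ 2.000e-03  0.000e+00  5.000e-03  5.000e-03 -4.000e-03  3.000e-03
  -1.000e-03  1.000e-03 -1.000e-03 -1.000e-03 -1.000e-03]
 [ 4.000e-03 -1.000e-03 -2.000e-03  1.010e-01  9.800e-02  9.600e-02
   9.800e-02  9.300e-02  9.200e-02 -2.000e-03  5.000e-0
[... 437 characters left out ...]
  6.200e-02
   6.300e-02  6.400e-02  5.500e-02  8.000e-03 -8.000e-03]
 [-0.000e+00  3.000e-03  1.000e-03  6.600e-02  5.300e-02  4.800e-02
   5.500e-02  4.900e-02  5.400e-02  6.200e-02  1.000e-03]
 [ 2.000e-03 -1.000e-03  0.000e+00 -0.000e+00  4.200e-02  4.800e-02
   4.200e-02  4.600e-02  4.600e-02  5.300e-02 -0.000e+00]
 [ 7.000e-03 -4.000e-03 -7.000e-03 -6.000e-03  3.900e-02  4.000e-02
   4.000e-02  3.500e-02  3.900e-02  3.800e-02  0.000e+00]
 [-2.000e-03 -2.000e-03 -4.000e-03 -6.000e-03  3.000e-02  3.000e-02
   3.700e-02  4.500e-02  4.700e-02  1.300e-02  1.000e-03]
 [ 3.000e-03 -4.000e-03  4.000e-03  1.000e-03  0.000e+00  1.000e-03
   6.000e-03 -5.000e-03 -7.000e-03 -1.000e-03 -1.000e-03]]
```

View pics/c0.png

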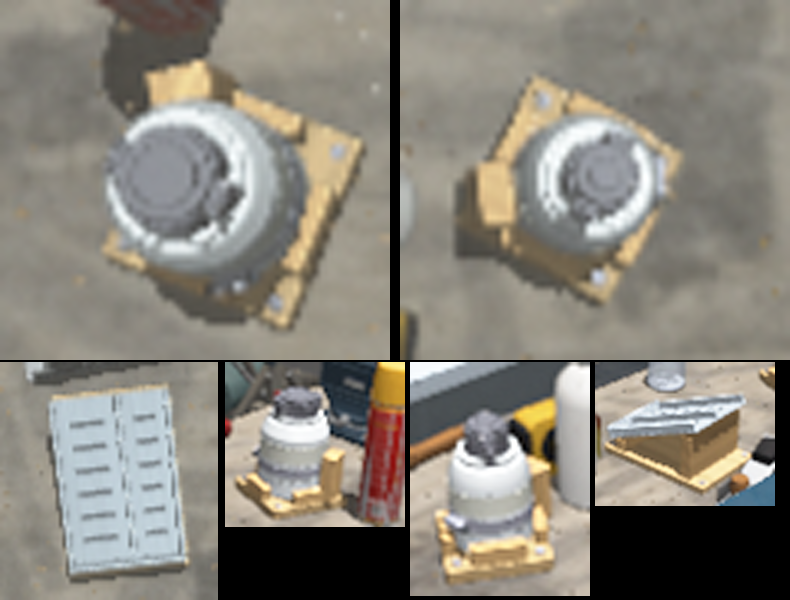

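The crops show the rack's low end facing the robot, with the wide lane on the left (+y). The resin cap's tabs sit near pixels (189,196) and (208,202). The hardener cap's tabs are unclear, so I'll enlarge the caps in both views.

Run:
```python
from h import *
out=np.zeros((600,800,3),np.uint8)
for i,(n,u,v) in enumerate([("top",182,187),("top",376,198),("side",378,152),("side",250,203)]):
    im=np.load(n+"0.npz")["im"][v:v+25,u:u+33]
    q=cv2.resize(im,(396,300),interpolation=cv2.INTER_LANCZOS4)
    q=np.clip((q.astype(float)-40)*1.3,0,255); r,c=divmod(i,2)
    out[r*300:r*300+300,c*400:c*400+396]=q
cv2.imwrite("pics/c1.png",out)
```

```text
(no output)
```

View pics/c1.png

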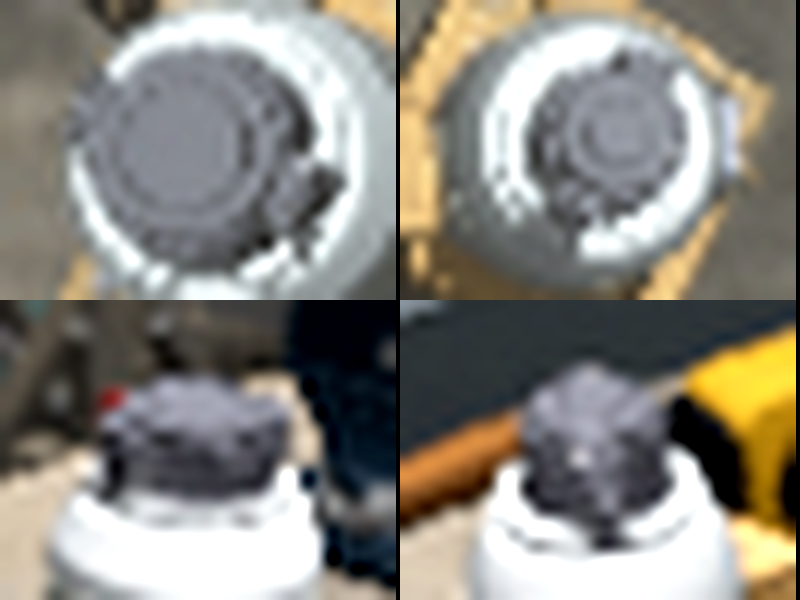

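```bash
cat >> h.py <<'E'
def ray(n,uv,z=None):
    q=np.load(n+"0.npz"); K,T=q["K"],q["T"]
    d=T[:3,:3]@np.array([(uv[0]-K[0,2])/K[0,0],-(uv[1]-K[1,2])/K[1,1],-1]); o=T[:3,3]
    return o+d*(z-o[2])/d[2] if z is not None else (o,d)
E
python3 - <<'E'
from h import *
D={n:np.load(n+"0.npz") for n in("top","side")}
def zoom(n,u,v,x,y): return (u+x/12-.5,v+y/12-.5)
print("resin crown top",ray("top",zoom("top",182,187,180,142),.154),"side",ray("side",zoom("side",378,152,195,389),.154))
print("hard  crown top",ray("top",zoom("top",376,198,215,135),.134),"side",ray("side",zoom("side",250,203,193,380),.134))
for nm,t,zz in (("tabs resin",[(85,108),(292,190)],.151),):
    a,b=[ray("top",zoom("top",182,187,*p),zz) for p in t]; print(nm,a,b,np.degrees(np.arctan2(*(a-b)[1::-1])))
a,b=[ray("top",zoom("top",376,198,*p),.131) for p in [(240,58),(188,203)]]; print("hard",a,b,np.degrees(np.arctan2(*(a-b)[1::-1])))
im=D["top"]["im"]; hsv=cv2.cvtColor(im,cv2.COLOR_BGR2HSV)
wood=((hsv[...,0]>10)&(hsv[...,0]<24)&(hsv[...,1]>85)&(hsv[...,2]>100)).astype(np.uint8)
def clean(m,u0,u1,v0,v1):
    r=np.zeros_like(m); r[v0:v1,u0:u1]=m[v0:v1,u0:u1]
    n,l,s,_=cv2.connectedComponentsWithStats(r,connectivity=8)
    return np.isin(l,[i for i in range(1,n) if s[i,4]>8])
for nm,b in dict(resin=(182,236,178,228),hard=(368,412,188,234)).items():
    v,u=np.nonzero(clean(wood,*b)); X=np.array([ray("top",(a,c),.012)[:2] for a,c in zip(u,v)],np.float32)
    h=cv2.convexHull(X)[:,0]; print(nm,len(X)); e=np.roll(h,-1,0)-h
    for p,q in zip(h,e):
        if np.linalg.norm(q)>.025: print("  edge",p.round(3),"len",np.linalg.norm(q).round(3),"ang90",(np.degrees(np.arctan2(q[1],q[0]))%90).round(1))
    r=cv2.minAreaRect(X); print("  rect",r)
# rack
P=cloud(D["top"]["d"],D["top"]["K"],D["top"]["T"])
R=P[160:232,270:336].reshape(-1,3); m=(R[:,2]>.022)&(R[:,2]<.13)&(R[:,0]<.625); R=R[m]
A=np.c_[R[:,:2],np.ones(len(R))]
w=np.ones(len(R),bool)
for _ in range(5):
    c=np.linalg.lstsq(A[w],R[w,2],rcond=None)[0]; r=R[:,2]-A@c; w=abs(r)<.008
print("plane",c,"slope",np.arctan(np.hypot(*c[:2])),"yaw",np.degrees(np.arctan2(c[1],c[0])),w.sum())
print("deck rect",cv2.minAreaRect(R[w][:,:2].astype(np.float32)))
metal=((hsv[...,1]<60)&(im[...,0]>150)).astype(np.uint8); v,u=np.nonzero(clean(metal,275,335,160,228))
pts=np.stack([u,v],1).astype(np.float32); hull=cv2.convexHull(pts)
for eps in (2,3,4,5):
    q=cv2.approxPolyDP(hull,eps,True)[:,0]; print(eps,q.tolist())
E
```

```text
resin crown top [0.53009558 0.31976888 0.154     ] side [0.66944983 0.13207775 0.154     ]
hard  crown top [ 0.49401361 -0.28992863  0.134     ] side [ 0.60510551 -0.37352619  0.134     ]
tabs resin [0.53938794 0.34523006 0.151     ] [0.51772593 0.29157909 0.151     ] 68.01321359791142
hard [ 0.51429741 -0.2974436   0.131     ] [ 0.47653333 -0.28297343  0.131     ] -20.965478386506305
resin 128
  edge [0.606 0.338] len 0.028 ang90 13.7
  edge [0.586 0.365] len 0.123 ang90 38.4
  edge [0.53  0.266] len 0.045 ang90 23.0
  edge [0.575 0.287] len 0.06 ang90 58.7
  rect ((0.5563986301422119, 0.30654019117355347), (0.1408127248287201, 0.0553838387131691), 38.38979721069336)
hard 101
  edge [ 0.539 -0.266] len 0.042 ang90 54.1
  edge [ 0.461 -0.261] len 0.058 ang90 82.8
  edge [ 0.474 -0.335] len 0.093 ang90 45.5
  rect ((0.48305317759513855, -0.280483603477478), (0.100003182888031, 0.06396578997373581), 45.50007629394531)
plane [ 0.42309355  0.04502237 -0.16698355] slope 0.4022790652352206 yaw 6.074119747844609 1585
deck rect ((0.546841025352478, -0.012826226651668549), (0.16355164349079132, 0.11554881185293198), 6.217818260192871)
2 [[277.0, 160.0], [320.0, 167.0], [334.0, 176.0], [326.0, 220.0], [291.0, 223.0]]
3 [[277.0, 160.0], [320.0, 167.0], [334.0, 176.0], [326.0, 220.0], [291.0, 223.0]]
4 [[277.0, 160.0], [320.0, 167.0], [334.0, 176.0], [326.0, 220.0], [291.0, 223.0]]
5 [[277.0, 160.0], [334.0, 176.0], [326.0, 220.0], [291.0, 223.0]]
```

Run:
```python
from h import *
Z=lambda u,v,x,y:(u+x/12-.5,v+y/12-.5)
print("resin side",ray("side",Z(378,152,195,89),.154))
print("hard side",ray("side",Z(250,203,193,80),.134))
for z in(.104,.108): print("foot",ray("side",Z(250,203,208,240),z))
q=np.load("top0.npz"); im,K,T=q["im"],q["K"],q["T"]
def rect(O,ex,ey,n,w,h,s):  # image: right=-ey, up=ex, metres/px s, O centre
    x,y=np.meshgrid(np.arange(w)-w/2,np.arange(h)-h/2)
    P=O+(-x[...,None]*s)*ey+(-y[...,None]*s)*ex
    C=(P-T[:3,3])@T[:3,:3]; u=K[0,0]*C[...,0]/-C[...,2]+K[0,2]; v=K[1,1]*-C[...,1]/-C[...,2]+K[1,2]
    return cv2.remap(im,u.astype(np.float32),v.astype(np.float32),cv2.INTER_CUBIC)
a=np.radians(6.1); d=np.array([np.cos(a),np.sin(a),0]); t=np.array([-np.sin(a),np.cos(a),0]); up=np.array([0,0,1.])
ex=d*np.cos(.4)+up*np.sin(.4); stop=d*.463+t*-.0709+up*.030
o=rect(stop+ex*.08,ex,t,None,450,600,1/3000)
cv2.line(o,(225,0),(225,10),(0,0,255),1); cv2.line(o,(0,540),(12,540),(0,0,255),1)
out=np.zeros((600,760,3),np.uint8); out[:,:450]=o
X=np.array([1.,0,0]);Y=np.array([0,1.,0])
out[:300,455:755]=rect(np.array([.530,.320,.151]),X,Y,0,300,300,1/3500)
out[300:,455:755]=rect(np.array([.494,-.290,.131]),X,Y,0,300,300,1/3500)
cv2.imwrite("pics/c2.png",out)
```

```text
resin side [0.52098212 0.32506246 0.154     ]
hard side [ 0.48362727 -0.28472223  0.134     ]
foot [ 0.51153414 -0.30252189  0.104     ]
foot [ 0.51723507 -0.30642329  0.108     ]
```

View pics/c2.png

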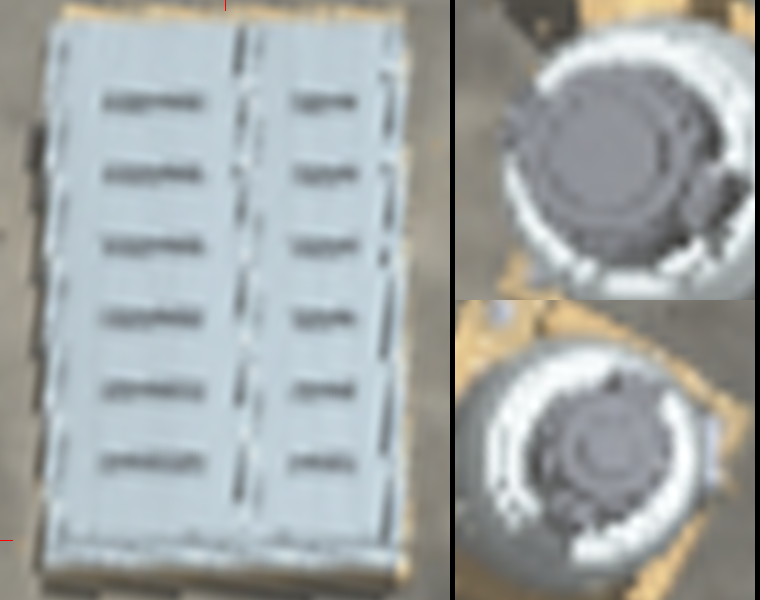

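The rectified deck fits: wide-lane slots are centred at x≈153, narrow-lane at x≈324, and the stop is at y≈540. The resin tabs are at (520,115) and (710,195), so that line is about 68°. The hardener tabs are at (630,378) and (570,505), so about −26°. Next I'll move over the resin tub.

```bash
cat >> h.py <<'E'
def to(x,y,z,yaw):
    o=get_obs(); R=np.array(o["tcp_rot"]); p=np.array(o["tool_pos"])
    s=R.T@(np.array([x,y,z])-p); cur=np.degrees(np.arctan2(R[1,1],R[0,1]))
    r=(cur-yaw+90)%180-90
    print("clock",round(o["clock"],2),"pos",p.round(4),"yaw",cur.round(2),"q",np.round(o["joint_positions"],3),"w",round(o["gripper_width"],4))
    print("shift",s.round(4),"roll",round(np.radians(r),4))
A=np.radians(5.9); Dv=np.array([np.cos(A),np.sin(A),0]); Tv=np.array([-np.sin(A),np.cos(A),0])
def deck(lane,x,h=0):  # cap axis point on the deck, x up slope
    s=.463+x*np.cos(.4); t={"w":-.0471,"n":-.1041}[lane]
    # lane lateral fixed at deck middle with yaw 6.1 -> rotate about mid-deck (s=.537)
    a=np.radians(6.1); mid=np.array([np.cos(a),np.sin(a),0])*.537+np.array([-np.sin(a),np.cos(a),0])*t
    p=mid+Dv*(s-.537); p[2]=.030+x*np.sin(.4)+h; return p
E
python3 -c "
from h import *
to(.530,.3195,.235,67.7)
print(deck('w',.07),deck('n',.07))
print('can',ray('top',(181,154),.222),'bottle',ray('top',(352,212),.202))"
```

```text
clock 0.1 pos [0.1613 0.5256 0.2307] yaw 72.94 q [1.273 0.087 0.175 1.66  0.    1.571] w 0.0857
shift [-0.4129 -0.0889 -0.0042] roll 0.0914
[0.52948924 0.00925132 0.05725928] [ 0.53554629 -0.04742595  0.05725928]
can [0.65572428 0.3488991  0.222     ] bottle [ 0.4808827  -0.15545585  0.202     ]
```

Call:
jog_arm(
  targets=[
    [-0.04,-0.009,-0.004,0.02],
    [-0.085,-0.018,-0.004,0.04],
    [-0.13,-0.028,-0.004,0.06],
    [-0.175,-0.037,-0.004,0.09],
    [-0.22,-0.047,-0.004,0.09],
  ],
  fingers=-1,
)

```text
clock: 0.6
tool_pos: [0.3592, 0.4152, 0.235]
tcp_rot: [[-0.925, 0.379, -0.0], [0.379, 0.925, -0.0], [0.0, -0.0, -1.0]]
ft_force: [0.3, 0.1, -0.1]
gripper_width: 0.0856
grasp_force: 0.0
```

```bash
python3 -c "
from h import *
to(.530,.3195,.235,67.7)"
```

```text
clock 0.6 pos [0.3592 0.4152 0.235 ] yaw 67.74 q [0.857 0.086 0.183 1.667 0.    1.246] w 0.0856
shift [-0.1943 -0.0238 -0.    ] roll 0.0007
```

Call:
jog_arm(
  targets=[
    [-0.045,-0.006,0,0],
    [-0.09,-0.011,0,0],
    [-0.135,-0.017,0,0],
    [-0.18,-0.022,0,0],
    [-0.194,-0.024,0,0],
  ],
)

```text
clock: 1.1
tool_pos: [0.5313, 0.3183, 0.2339]
tcp_rot: [[-0.925, 0.381, -0.001], [0.381, 0.925, -0.001], [0.0, -0.001, -1.0]]
ft_force: [-0.7, 0.4, -0.5]
gripper_width: 0.0856
grasp_force: 0.0
```

Call:
jog_arm(
  targets=[
    [0,0,0,0],
    [0,0,0,0],
    [0,0,0,0],
    [0,0,0,0],
    [0,0,0,0],
  ],
)

```text
clock: 1.6
tool_pos: [0.5277, 0.3214, 0.2356]
tcp_rot: [[-0.926, 0.377, 0.0], [0.377, 0.926, 0.0], [-0.0, 0.0, -1.0]]
ft_force: [-0.2, -0.3, -0.8]
gripper_width: 0.0855
grasp_force: 0.0
```

Run:
```python
from h import *
to(.530,.3195,.127,67.7)
out=np.zeros((600,800,3),np.uint8)
for i,(n,u,v,w,h) in enumerate([("top",160,150,80,60),("side",360,120,80,60)]):
    im=grab(n)[0][v:v+h,u:u+w]; q=cv2.resize(im,(400,300),interpolation=cv2.INTER_CUBIC); out[:300,i*400:i*400+400]=q
cv2.imwrite("pics/c3.png",out[:300])
```

```text
clock 1.6 pos [0.5277 0.3214 0.2356] yaw 67.86 q [0.547 0.258 0.379 1.692 0.    0.934] w 0.0855
shift [-0.0029 -0.001   0.1086] roll 0.0028
```

View pics/c3.png

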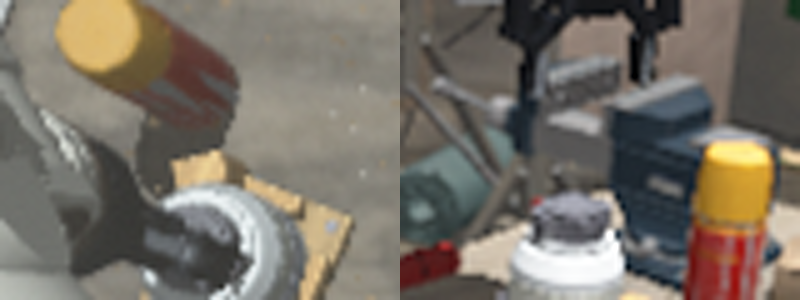

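The side view shows the open fingers straddling the cap axis, with the spray can well clear. I'll descend.

Call:
jog_arm(
  targets=[
    [-0.002,-0.001,0.02,0],
    [-0.003,-0.001,0.045,0],
    [-0.003,-0.001,0.07,0],
    [-0.003,-0.001,0.095,0],
    [-0.003,-0.001,0.108,0],
  ],
)

```text
clock: 2.2
tool_pos: [0.53, 0.3184, 0.1251]
tcp_rot: [[-0.926, 0.378, -0.002], [0.378, 0.926, -0.001], [0.001, -0.002, -1.0]]
ft_force: [-0.2, 0.0, -0.1]
gripper_width: 0.0858
grasp_force: 0.0
```

Call:
jog_arm(
  targets=[
    [0,0,0,0],
    [0,0,0,0],
    [0,0,0,0],
    [0,0,0,0],
    [0,0,0,0],
  ],
  fingers=0.0,
  force=20,
)

```text
clock: 2.7
tool_pos: [0.5316, 0.3191, 0.1298]
tcp_rot: [[-0.926, 0.378, 0.003], [0.378, 0.926, 0.002], [-0.002, 0.003, -1.0]]
ft_force: [-0.4, -0.5, 6.3]
gripper_width: 0.0533
grasp_force: 23.6
```

```bash
python3 -c "
from h import *
to(.530,.3195,.127,67.7); o=get_obs(); print(o['ft_force'],o['wrist_torque'],o['grasp_force'])"
```

```text
clock 2.7 pos [0.5316 0.3191 0.1298] yaw 67.78 q [0.541 0.237 0.15  1.48  0.    0.928] w 0.0533
shift [ 0.0016 -0.0003  0.0028] roll 0.0014
[-0.39189805 -0.49755356  6.34920882] [-0.18694937  0.30548014  0.00874508] 23.580263257026672
```

Call:
jog_arm(
  targets=[
    [0,0,0,-0.08],
    [0,0,0,-0.16],
    [0,0,0,-0.25],
    [0,0,0,-0.35],
    [0,0,0,-0.45],
  ],
  force=30,
)

```text
clock: 3.2
tool_pos: [0.5317, 0.3195, 0.1299]
tcp_rot: [[-0.998, -0.066, 0.003], [-0.066, 0.998, 0.002], [-0.004, 0.002, -1.0]]
ft_force: [-0.8, 1.5, 7.0]
gripper_width: 0.0527
grasp_force: 30.8
```

Call:
jog_arm(
  targets=[
    [0,0,0,-0.1],
    [0,0,0,-0.2],
    [0,0,0,-0.3],
    [0,0,0,-0.4],
    [0,0,0,-0.4],
  ],
)

```text
clock: 3.7
tool_pos: [0.5311, 0.3201, 0.13]
tcp_rot: [[-0.893, -0.45, 0.002], [-0.45, 0.893, 0.004], [-0.004, 0.002, -1.0]]
ft_force: [-3.9, 3.4, 8.4]
gripper_width: 0.0525
grasp_force: 31.0
```

Call:
jog_arm(
  targets=[
    [0,0,0,-0.1],
    [0,0,0,-0.2],
    [0,0,0,-0.3],
    [0,0,0,-0.38],
    [0,0,0,-0.38],
  ],
)

```text
clock: 4.2
tool_pos: [0.5297, 0.3215, 0.13]
tcp_rot: [[-0.662, -0.75, -0.0], [-0.75, 0.662, 0.006], [-0.004, 0.004, -1.0]]
ft_force: [-12.0, 10.4, 9.7]
gripper_width: 0.0525
grasp_force: 34.3
```

Run:
```python
from h import *
to(.530,.3195,.127,67.7+70); o=get_obs(); print(o['ft_force'],o['wrist_torque'],o['grasp_force'])
```

```text
clock 4.2 pos [0.5297 0.3215 0.13  ] yaw 138.56 q [ 0.543  0.237  0.15   1.481  0.005 -0.304] w 0.0525
shift [ 0.0013 -0.0016  0.003 ] roll 0.015
[-12.03162451  10.41830874   9.7168632 ] [1.94806373 2.35228177 0.1230321 ] 34.32823687791824
```

Call:
jog_arm(
  targets=[
    [0,0.001,0,0],
    [0,0.002,0,0],
    [0,0.002,-0.006,0],
    [0,0.002,-0.012,0],
    [0,0.002,-0.018,0],
  ],
)

```text
clock: 4.7
tool_pos: [0.5295, 0.3214, 0.1461]
tcp_rot: [[-0.665, -0.747, 0.001], [-0.747, 0.665, 0.003], [-0.002, 0.001, -1.0]]
ft_force: [2.7, 6.4, -2.6]
gripper_width: 0.0525
grasp_force: 32.0
```

Call:
jog_arm(
  targets=[
    [0,0,-0.01,0],
    [0,0,-0.02,0],
    [0,0,-0.04,0],
    [0,0,-0.07,0],
    [0,0,-0.1,0],
  ],
)

```text
clock: 5.2
tool_pos: [0.5292, 0.3197, 0.247]
tcp_rot: [[-0.666, -0.746, 0.0], [-0.746, 0.666, -0.0], [-0.0, -0.0, -1.0]]
ft_force: [0.6, -0.6, -1.0]
gripper_width: 0.0527
grasp_force: 33.2
```

Run:
```python
from h import *
p=deck("w",.075); print(p)
to(p[0],p[1],.25,185.9); o=get_obs(); print(o['ft_force'],o['wrist_torque'],o['grasp_force'])
```

```text
[0.53407015 0.00972471 0.05920638]
clock 5.2 pos [0.5292 0.3197 0.247 ] yaw 138.24 q [ 0.544  0.265  0.411  1.716 -0.    -0.298] w 0.0527
shift [ 0.228  -0.2101 -0.0029] roll -0.8318
[ 0.60939462 -0.6039851  -0.97376477] [-0.06214235 -0.04925418  0.05484945] 33.152393102645874
```

Call:
jog_arm(
  targets=[
    [0.034,-0.031,0,-0.12],
    [0.068,-0.063,0,-0.24],
    [0.102,-0.094,0,-0.36],
    [0.136,-0.125,0,-0.48],
    [0.17,-0.156,0,-0.6],
  ],
)

```text
clock: 5.7
tool_pos: [0.5323, 0.0874, 0.2464]
tcp_rot: [[-0.123, -0.992, 0.001], [-0.992, 0.123, -0.0], [-0.0, -0.001, -1.0]]
ft_force: [1.3, 0.2, -0.9]
gripper_width: 0.0523
grasp_force: 33.2
```

Call:
jog_arm(
  targets=[
    [0,0,0,0],
    [0,0,0,0],
    [0,0,0,0],
    [0,0,0,0],
    [0,0,0,0],
  ],
)

```text
clock: 6.2
tool_pos: [0.5325, 0.0904, 0.2452]
tcp_rot: [[-0.127, -0.992, -0.0], [-0.992, 0.127, 0.0], [0.0, 0.0, -1.0]]
ft_force: [0.3, 0.2, -1.1]
gripper_width: 0.0524
grasp_force: 33.2
```

Run:
```python
from h import *
p=deck("w",.075); print(p)
to(p[0],p[1],.15,185.9)
im=grab("side")[0]; cv2.imwrite("pics/c4.png",cv2.resize(im[110:250,290:450],None,fx=4,fy=4,interpolation=cv2.INTER_CUBIC))
```

```text
[0.53407015 0.00972471 0.05920638]
clock 6.2 pos [0.5325 0.0904 0.2452] yaw 172.7 q [ 0.168  0.069  0.184  1.686  0.    -1.275] w 0.0524
shift [ 0.0798 -0.0118  0.0952] roll -0.2304
```

View pics/c4.png

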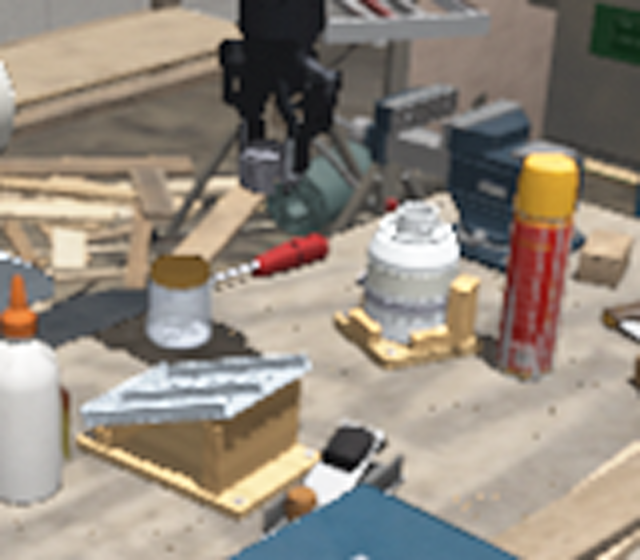

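Run:
```python
from h import *
p=deck("w",.075)+Tv*.0016
to(p[0],p[1],.11,185.9)
```

```text
clock 6.25 pos [0.5325 0.0902 0.2452] yaw 172.7 q [ 0.168  0.069  0.184  1.686  0.    -1.276] w 0.0523
shift [ 0.0781 -0.0114  0.1352] roll -0.2304
```

Call:
jog_arm(
  targets=[
    [0.03,-0.005,0,-0.08],
    [0.06,-0.009,0.02,-0.16],
    [0.078,-0.0115,0.06,-0.23],
    [0.078,-0.0115,0.1,-0.23],
    [0.078,-0.0115,0.125,-0.23],
  ],
)

```text
clock: 6.75
tool_pos: [0.5329, 0.0103, 0.1173]
tcp_rot: [[0.101, -0.995, -0.003], [-0.995, -0.101, -0.0], [-0.0, 0.003, -1.0]]
ft_force: [-1.0, 0.3, -1.3]
gripper_width: 0.0525
grasp_force: 33.2
```

Call:
jog_arm(
  targets=[
    [0,0,0,0],
    [0,0,0,0],
    [0,0,0,0],
    [0,0,0,0],
    [0,0,0,0],
  ],
)

```text
clock: 7.25
tool_pos: [0.5345, 0.0106, 0.1215]
tcp_rot: [[0.102, -0.995, 0.002], [-0.995, -0.102, 0.0], [0.0, -0.002, -1.0]]
ft_force: [-1.2, 0.5, -0.6]
gripper_width: 0.0519
grasp_force: 33.2
```

Run:
```python
from h import *
p=deck("w",.075)+Tv*.0016
to(p[0],p[1],.0826,185.9); print(get_obs()["ft_force"])
im=grab("side")[0]; tp=grab("top")[0]
a=cv2.resize(im[165:240,300:380],(430,403),interpolation=cv2.INTER_CUBIC); b=cv2.resize(tp[160:235,270:340],(370,403),interpolation=cv2.INTER_CUBIC)
cv2.imwrite("pics/c5.png",np.hstack([a,b]))
```

```text
clock 7.25 pos [0.5345 0.0106 0.1215] yaw -174.17 q [ 0.02   0.035 -0.091  1.444 -0.    -1.653] w 0.0519
shift [-0.0007  0.0006  0.0389] roll -0.0013
[-1.15357993  0.48046305 -0.56662003]
```

View pics/c5.png

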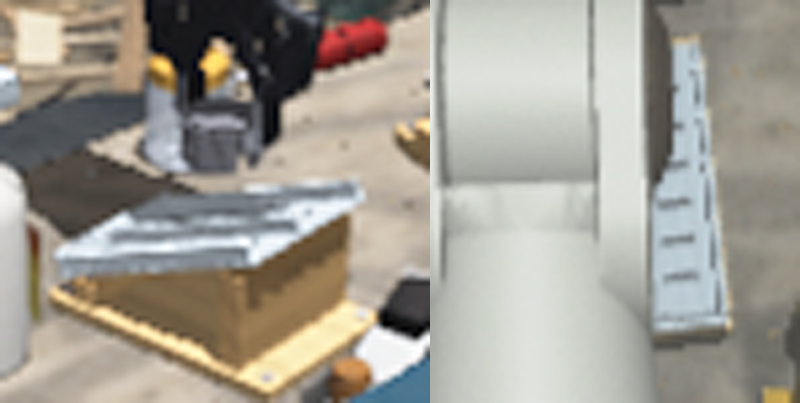

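The side view shows the cap held level at (218,140) above the wide lane. The arm hides the lane in the top view, so I'll lower and feel for contact.

Call:
jog_arm(
  targets=[
    [-0.0007,0,0.012,0],
    [-0.0007,0,0.024,0],
    [-0.0007,0,0.03,0],
    [-0.0007,0,0.032,0],
    [-0.0007,0,0.032,0],
  ],
)

```text
clock: 7.85
tool_pos: [0.5336, 0.0111, 0.0877]
tcp_rot: [[0.101, -0.995, -0.001], [-0.995, -0.101, -0.0], [-0.0, 0.001, -1.0]]
ft_force: [-0.8, -0.6, -0.5]
gripper_width: 0.0525
grasp_force: 33.2
```

Call:
jog_arm(
  targets=[
    [0,0,0.002,0],
    [0,0,0.004,0],
    [0,0,0.005,0],
    [0,0,0.005,0],
    [0,0,0.005,0],
  ],
)

```text
clock: 8.35
tool_pos: [0.5339, 0.0116, 0.0836]
tcp_rot: [[0.102, -0.995, 0.0], [-0.995, -0.102, 0.001], [-0.001, -0.0, -1.0]]
ft_force: [-1.6, 5.1, 2.3]
gripper_width: 0.0524
grasp_force: 34.2
```

Run:
```python
from h import *
p=deck("w",.075)+Tv*.0016
to(p[0],p[1],.0806,185.9); print(get_obs()["ft_force"],get_obs()["wrist_torque"])
```

```text
clock 8.35 pos [0.5339 0.0116 0.0836] yaw -174.17 q [ 2.100e-02  4.300e-02 -1.550e-01  1.372e+00  1.000e-03 -1.651e+00] w 0.0524
shift [0.0003 0.     0.003 ] roll -0.0012
[-1.60671175  5.08148507  2.29351133] [ 1.02233513  0.26164184 -0.04282215]
```

Call:
jog_arm(
  targets=[
    [-0.001,0,0,0],
    [-0.0015,0,0,0],
    [-0.0015,0,0.001,0],
    [-0.0015,0,0.002,0],
    [-0.0015,0,0.002,0],
  ],
)

```text
clock: 8.85
tool_pos: [0.5336, 0.0129, 0.0809]
tcp_rot: [[0.101, -0.995, -0.0], [-0.995, -0.101, 0.001], [-0.001, 0.0, -1.0]]
ft_force: [-0.7, 4.2, -1.9]
gripper_width: 0.0523
grasp_force: 33.1
```

Run:
```python
from h import *
p=deck("w",.075)+Tv*.0016
to(p[0],p[1],.0806,185.9); print(get_obs()["ft_force"],get_obs()["wrist_torque"])
```

```text
clock 8.85 pos [0.5336 0.0129 0.0809] yaw -174.18 q [ 2.400e-02  4.400e-02 -1.590e-01  1.368e+00  1.000e-03 -1.649e+00] w 0.0523
shift [ 0.0016 -0.0001  0.0003] roll -0.0014
[-0.68309566  4.15134366 -1.92694032] [ 0.86139418 -0.0012957  -0.00472086]
```

Call:
jog_arm(
  targets=[
    [-0.001,0,0,0],
    [-0.0015,0,0,0],
    [-0.0015,0,0,0],
    [-0.0015,0,0.001,0],
    [-0.0015,0,0.001,0],
  ],
)

```text
clock: 9.35
tool_pos: [0.5337, 0.014, 0.0806]
tcp_rot: [[0.101, -0.995, 0.0], [-0.995, -0.101, -0.0], [0.0, -0.0, -1.0]]
ft_force: [-0.5, -0.8, 2.5]
gripper_width: 0.0525
grasp_force: 33.2
```

Run:
```python
from h import *
p=deck("w",.075)+Tv*.0016
to(p[0],p[1],.0806,185.9); print(get_obs()["ft_force"],get_obs()["wrist_torque"])
```

```text
clock 9.35 pos [0.5337 0.014  0.0806] yaw -174.2 q [ 0.026  0.044 -0.161  1.366 -0.    -1.646] w 0.0525
shift [ 0.0027  0.     -0.    ] roll -0.0017
[-0.45578186 -0.84780575  2.49949159] [-0.04127164  0.05815052 -0.01256162]
```

Call:
jog_arm(
  targets=[
    [-0.001,0,0,0],
    [-0.001,0,0.001,0],
    [-0.001,0,0.0015,0],
    [-0.001,0,0.0015,0],
    [-0.001,0,0.0015,0],
  ],
)

```text
clock: 9.85
tool_pos: [0.5337, 0.0152, 0.0801]
tcp_rot: [[0.101, -0.995, 0.001], [-0.995, -0.101, -0.0], [0.0, -0.001, -1.0]]
ft_force: [-4.6, -0.4, 10.5]
gripper_width: 0.0521
grasp_force: 33.4
```

Call:
jog_arm(
  targets=[
    [0,0,0,0],
    [0,0,0,0],
    [0,0,0,0],
    [0,0,0,0],
    [0,0,0,0],
  ],
  fingers=-0.7,
)

```text
clock: 10.35
tool_pos: [0.5334, 0.0151, 0.0786]
tcp_rot: [[0.101, -0.995, -0.0], [-0.995, -0.101, -0.0], [-0.0, 0.0, -1.0]]
ft_force: [-0.3, -0.2, -1.2]
gripper_width: 0.0723
grasp_force: 0.0
```

Run:
```python
from h import *
to(.53,.01,.0806,185.9); print(get_obs()["ft_force"],get_obs()["wrist_torque"])
im=grab("side")[0]
cv2.imwrite("pics/c6.png",cv2.resize(im[165:240,300:380],(640,600),interpolation=cv2.INTER_CUBIC))
```

```text
clock 10.35 pos [0.5334 0.0151 0.0786] yaw -174.19 q [ 0.028  0.044 -0.164  1.363  0.    -1.644] w 0.0723
shift [ 0.0048  0.0039 -0.002 ] roll -0.0015
[-0.34271264 -0.23578863 -1.1889745 ] [0.01916433 0.01675682 0.03761741]
```

View pics/c6.png

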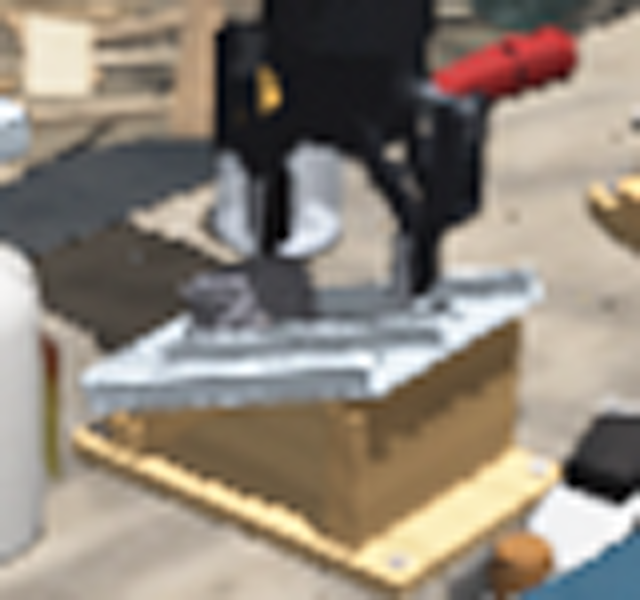

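The large cap has slid down the wide lane and lies near the stop at (250,290), clear of the fingers. I'll rise and go to the hardener tub.

Call:
jog_arm(
  targets=[
    [0,0,-0.02,0],
    [0,0,-0.05,0],
    [0,0,-0.09,0],
    [0,0,-0.13,0],
    [0,0,-0.16,0],
  ],
  fingers=-1,
)

```text
clock: 10.9
tool_pos: [0.5336, 0.0151, 0.2414]
tcp_rot: [[0.101, -0.995, 0.002], [-0.995, -0.101, 0.0], [0.0, -0.002, -1.0]]
ft_force: [0.4, -0.5, 0.1]
gripper_width: 0.0853
grasp_force: 0.0
```

Run:
```python
from h import *
to(.4935,-.2895,.24,153)
```

```text
clock 10.9 pos [0.5336 0.0151 0.2414] yaw -174.19 q [ 0.028  0.05   0.157  1.675 -0.    -1.644] w 0.0853
shift [0.299  0.0707 0.0013] roll 0.5726
```

Call:
jog_arm(
  targets=[
    [0.04,0.01,0,0.1],
    [0.08,0.02,0,0.2],
    [0.12,0.03,0,0.3],
    [0.16,0.04,0,0.4],
    [0.2,0.05,0,0.5],
  ],
)

```text
clock: 11.4
tool_pos: [0.5035, -0.1904, 0.2389]
tcp_rot: [[-0.392, -0.92, 0.0], [-0.92, 0.392, -0.0], [-0.0, -0.0, -1.0]]
ft_force: [1.0, -0.4, -0.3]
gripper_width: 0.0855
grasp_force: 0.0
```

Run:
```python
from h import *
to(.4935,-.2895,.24,153)
im,d,K,T,_=grab("top"); np.savez("top1.npz",im=im,d=d,K=K,T=T)
q=lambda u,v,w,h,W,H:cv2.resize(im[v:v+h,u:u+w],(W,H),interpolation=cv2.INTER_CUBIC)
cv2.imwrite("pics/c7.png",np.hstack([q(276,160,60,70,480,560)]))
```

```text
clock 11.4 pos [ 0.5035 -0.1904  0.2389] yaw 156.94 q [-0.362  0.061  0.164  1.673  0.    -1.53 ] w 0.0855
shift [ 0.0951 -0.0296 -0.0011] roll 0.0687
```

View pics/c7.png

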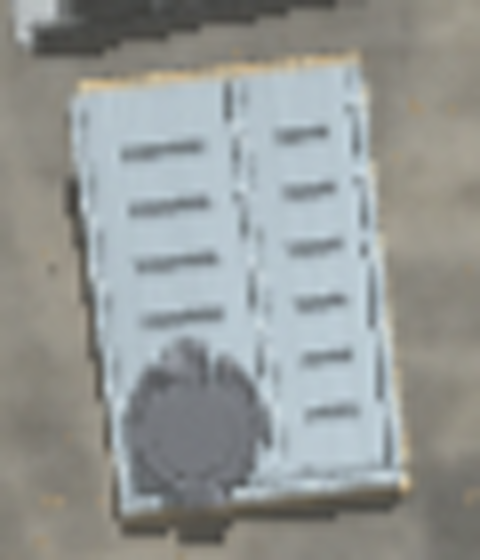

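The large cap lies in the wide lane, crown centre near (195,435), seated against the lip. I'll use it to check my lane estimate and then carry on to the hardener tub.

Call:
jog_arm(
  targets=[
    [0.03,-0.01,0,0.03],
    [0.06,-0.02,0,0.06],
    [0.09,-0.029,0,0.07],
    [0.095,-0.03,0,0.07],
    [0.095,-0.03,0,0.07],
  ],
)

```text
clock: 11.95
tool_pos: [0.4945, -0.2887, 0.2384]
tcp_rot: [[-0.453, -0.892, -0.0], [-0.892, 0.453, 0.0], [-0.0, 0.001, -1.0]]
ft_force: [0.6, -0.1, -0.1]
gripper_width: 0.0853
grasp_force: 0.0
```

Run:
```python
from h import *
uv=(276+195/8-.5,160+435/8-.5)
n=-Dv*np.sin(.4)+np.array([0,0,1])*np.cos(.4)
for x in(.027,.032):
    c=deck("w",x)+n*.034; r=ray("top",uv,c[2]); e=r-c; print(x,c,r,"along",e@Dv,"lat",e@Tv)
to(.4935,-.2895,.108,153)
```

```text
0.027 [0.47692333 0.00381916 0.07183037] [0.48405686 0.00490707 0.07183037] along 0.007207571077614376 lat 0.0003488785438622399
0.032 [0.48150424 0.00429255 0.07377746] [0.48394608 0.00482108 0.07377746] along 0.0024832378054036558 lat 0.00027472982853944406
clock 11.95 pos [ 0.4945 -0.2887  0.2384] yaw 153.07 q [-0.529  0.146  0.254  1.68   0.    -1.629] w 0.0853
shift [0.0012 0.0005 0.1304] roll 0.0012
```

Call:
jog_arm(
  targets=[
    [0.001,0.001,0.03,0],
    [0.001,0.001,0.06,0],
    [0.001,0.001,0.09,0],
    [0.001,0.001,0.115,0],
    [0.001,0.001,0.129,0],
  ],
)

```text
clock: 12.45
tool_pos: [0.4929, -0.2869, 0.1077]
tcp_rot: [[-0.45, -0.893, -0.002], [-0.893, 0.45, 0.001], [-0.0, 0.002, -1.0]]
ft_force: [-0.4, 0.1, -0.0]
gripper_width: 0.0856
grasp_force: 0.0
```

Call:
jog_arm(
  targets=[
    [0,0,0,0],
    [0,0,0,0],
    [0,0,0,0],
    [0,0,0,0],
    [0,0,0,0],
  ],
  fingers=0.4,
  force=20,
)

```text
clock: 12.95
tool_pos: [0.4944, -0.2889, 0.1122]
tcp_rot: [[-0.452, -0.892, 0.003], [-0.892, 0.452, -0.002], [-0.0, -0.004, -1.0]]
ft_force: [-0.1, 1.6, 6.7]
gripper_width: 0.0367
grasp_force: 20.9
```

```bash
python3 -c "
from h import *
to(.4935,-.2895,.108,153); o=get_obs(); print(o['ft_force'],o['wrist_torque'],o['grasp_force'])"
```

```text
clock 12.95 pos [ 0.4944 -0.2889  0.1122] yaw 153.15 q [-0.529  0.125 -0.013  1.43   0.    -1.631] w 0.0367
shift [0.0009 0.0005 0.0042] roll 0.0027
[-0.11850049  1.57736281  6.68944254] [0.24814519 0.16091823 0.01704578] 20.932330191135406
```

Call:
jog_arm(
  targets=[
    [0,0,0,-0.08],
    [0,0,0,-0.16],
    [0,0,0,-0.25],
    [0,0,0,-0.35],
    [0,0,0,-0.45],
  ],
  force=30,
)

```text
clock: 13.45
tool_pos: [0.494, -0.2888, 0.1124]
tcp_rot: [[-0.015, -1.0, 0.003], [-1.0, 0.015, -0.001], [0.001, -0.003, -1.0]]
ft_force: [-3.1, 2.5, 9.3]
gripper_width: 0.0365
grasp_force: 30.3
```

Call:
jog_arm(
  targets=[
    [0,0,0,-0.1],
    [0,0,0,-0.2],
    [0,0,0,-0.3],
    [0,0,0,-0.4],
    [0,0,0,-0.4],
  ],
)

```text
clock: 13.95
tool_pos: [0.4929, -0.2884, 0.1123]
tcp_rot: [[0.375, -0.927, 0.0], [-0.927, -0.375, -0.0], [0.001, -0.0, -1.0]]
ft_force: [-7.6, 5.4, 12.3]
gripper_width: 0.0367
grasp_force: 32.2
```

Call:
jog_arm(
  targets=[
    [0,0,0,-0.1],
    [0,0,0,-0.2],
    [0,0,0,-0.3],
    [0,0,0,-0.38],
    [0,0,0,-0.38],
  ],
)

```text
clock: 14.45
tool_pos: [0.4917, -0.2887, 0.1123]
tcp_rot: [[0.691, -0.723, -0.002], [-0.723, -0.691, -0.001], [-0.0, 0.002, -1.0]]
ft_force: [-15.7, 2.3, 15.0]
gripper_width: 0.037
grasp_force: 33.7
```

Run:
```python
from h import *
to(.4935,-.2895,.108,153+70); o=get_obs(); print(o['ft_force'],o['wrist_torque'],o['grasp_force'])
```

```text
clock 14.45 pos [ 0.4917 -0.2887  0.1123] yaw -136.26 q [-5.300e-01  1.240e-01 -1.400e-02  1.434e+00 -2.000e-03 -2.864e+00] w 0.037
shift [ 0.0018 -0.0008  0.0043] roll 0.0128
[-15.73507577   2.33014145  14.98971019] [0.52483909 3.12322901 0.09680987] 33.734060525894165
```

Call:
jog_arm(
  targets=[
    [-0.001,0.001,0,0],
    [-0.001,0.0015,0,0],
    [-0.001,0.0015,-0.006,0],
    [-0.001,0.0015,-0.012,0],
    [-0.001,0.0015,-0.018,0],
  ],
)

```text
clock: 14.95
tool_pos: [0.4913, -0.2887, 0.1283]
tcp_rot: [[0.69, -0.724, -0.001], [-0.724, -0.69, 0.0], [-0.001, 0.0, -1.0]]
ft_force: [-4.0, 2.5, -2.3]
gripper_width: 0.0365
grasp_force: 31.0
```

Call:
jog_arm(
  targets=[
    [0,0,-0.01,0],
    [0,0,-0.02,0],
    [0,0,-0.05,0],
    [0,0,-0.09,0],
    [0,0,-0.135,0],
  ],
)

```text
clock: 15.45
tool_pos: [0.4916, -0.2888, 0.2646]
tcp_rot: [[0.69, -0.724, 0.0], [-0.724, -0.69, -0.0], [0.0, -0.0, -1.0]]
ft_force: [1.2, -0.8, -0.9]
gripper_width: 0.0366
grasp_force: 31.4
```

Run:
```python
from h import *
p=deck("n",.075)+Tv*.0045; print(p)
to(p[0],p[1],.25,185.9); o=get_obs(); print(o['ft_force'],o['wrist_torque'],o['grasp_force'])
```

```text
[ 0.53966464 -0.04247639  0.05920638]
clock 15.45 pos [ 0.4916 -0.2888  0.2646] yaw -136.37 q [-0.531  0.152  0.313  1.731 -0.    -2.863] w 0.0366
shift [-0.1451 -0.2048  0.0145] roll 0.6585
[ 1.22046662 -0.82959236 -0.89043306] [-0.028644   -0.08024952  0.03126637] 31.40967607498169
```

Call:
jog_arm(
  targets=[
    [-0.025,-0.035,0,0.11],
    [-0.05,-0.07,0,0.22],
    [-0.075,-0.106,0,0.34],
    [-0.1,-0.141,0,0.45],
    [-0.125,-0.176,0,0.57],
  ],
)

```text
clock: 15.95
tool_pos: [0.5334, -0.0753, 0.2642]
tcp_rot: [[0.185, -0.983, 0.003], [-0.983, -0.185, -0.0], [0.001, -0.002, -1.0]]
ft_force: [0.4, -0.9, -1.3]
gripper_width: 0.0363
grasp_force: 31.5
```

Call:
jog_arm(
  targets=[
    [0,0,0,0],
    [0,0,0,0],
    [0,0,0,0],
    [0,0,0,0],
    [0,0,0,0],
  ],
)

```text
clock: 16.45
tool_pos: [0.5327, -0.078, 0.2629]
tcp_rot: [[0.189, -0.982, 0.0], [-0.982, -0.189, -0.0], [0.0, -0.0, -1.0]]
ft_force: [-0.3, -0.2, -0.3]
gripper_width: 0.0367
grasp_force: 31.4
```

Run:
```python
from h import *
p=deck("n",.075)+Tv*.0045
to(p[0],p[1],.11,185.9)
```

```text
clock 16.45 pos [ 0.5327 -0.078   0.2629] yaw -169.1 q [-0.145  0.073  0.223  1.721 -0.    -1.906] w 0.0367
shift [-0.0336 -0.0135  0.1529] roll 0.0873
```

Call:
jog_arm(
  targets=[
    [-0.02,-0.008,0.02,0.05],
    [-0.0335,-0.0135,0.05,0.087],
    [-0.0335,-0.0135,0.09,0.087],
    [-0.0335,-0.0135,0.13,0.087],
    [-0.0335,-0.0135,0.15,0.087],
  ],
)

```text
clock: 16.95
tool_pos: [0.5381, -0.0419, 0.1091]
tcp_rot: [[0.104, -0.995, -0.004], [-0.995, -0.104, 0.0], [-0.001, 0.004, -1.0]]
ft_force: [-0.4, 0.4, -0.2]
gripper_width: 0.0364
grasp_force: 31.4
```

Call:
jog_arm(
  targets=[
    [0,0,0.01,0],
    [0,0,0.02,0],
    [0,0,0.024,0],
    [0,0,0.026,0],
    [0,0,0.026,0],
  ],
)

```text
clock: 17.45
tool_pos: [0.5401, -0.0416, 0.0875]
tcp_rot: [[0.104, -0.995, 0.001], [-0.995, -0.104, -0.0], [0.0, -0.001, -1.0]]
ft_force: [0.1, -0.3, -1.9]
gripper_width: 0.0364
grasp_force: 31.4
```

Run:
```python
from h import *
p=deck("n",.075)+Tv*.0045
to(p[0],p[1],.079,185.9); print(get_obs()["ft_force"],get_obs()["wrist_torque"])
```

```text
clock 17.45 pos [ 0.5401 -0.0416  0.0875] yaw -174.02 q [-0.077  0.059 -0.131  1.38   0.    -1.752] w 0.0364
shift [0.0009 0.0005 0.0085] roll 0.0014
[ 0.0609463  -0.33130407 -1.89291802] [ 0.00772023  0.01010019 -0.00965712]
```

Call:
jog_arm(
  targets=[
    [0,0,0.003,0],
    [0,0,0.005,0],
    [0,0,0.006,0],
    [0,0,0.007,0],
    [0,0,0.007,0],
  ],
)

```text
clock: 17.95
tool_pos: [0.5397, -0.0414, 0.08]
tcp_rot: [[0.104, -0.995, 0.0], [-0.995, -0.104, -0.0], [0.0, -0.0, -1.0]]
ft_force: [-0.4, -0.9, 1.1]
gripper_width: 0.0363
grasp_force: 31.4
```

Call:
jog_arm(
  targets=[
    [0,0,0.001,0],
    [0,0,0.002,0],
    [0,0,0.002,0],
    [0,0,0.002,0],
    [0,0,0.002,0],
  ],
)

```text
clock: 18.45
tool_pos: [0.5399, -0.0415, 0.0794]
tcp_rot: [[0.104, -0.995, 0.002], [-0.995, -0.104, -0.0], [0.0, -0.002, -1.0]]
ft_force: [-4.8, 0.9, 12.2]
gripper_width: 0.0365
grasp_force: 31.9
```

Call:
jog_arm(
  targets=[
    [0,0,-0.0005,0],
    [0,0,-0.0005,0],
    [0,0,-0.0005,0],
    [0,0,-0.0005,0],
    [0,0,-0.0005,0],
  ],
  fingers=-0.4,
)

```text
clock: 18.95
tool_pos: [0.5396, -0.0415, 0.0781]
tcp_rot: [[0.104, -0.995, -0.0], [-0.995, -0.104, 0.0], [-0.0, 0.0, -1.0]]
ft_force: [0.6, -0.5, 0.2]
gripper_width: 0.0602
grasp_force: 0.1
```

Call:
jog_arm(
  targets=[
    [0,0,-0.02,0],
    [0,0,-0.05,0],
    [0,0,-0.09,0],
    [0,0,-0.13,0],
    [0,0,-0.16,0],
  ],
)

```text
clock: 19.45
tool_pos: [0.5399, -0.0415, 0.2409]
tcp_rot: [[0.104, -0.995, 0.002], [-0.995, -0.104, -0.0], [0.0, -0.002, -1.0]]
ft_force: [0.4, -0.2, -0.3]
gripper_width: 0.0598
grasp_force: 0.0
```

Call:
jog_arm(
  targets=[
    [0.04,0,0,0],
    [0.08,0,0,0],
    [0.12,0,0,0],
    [0.16,0,0,0],
    [0.2,0,0,0],
  ],
)

```text
clock: 19.95
tool_pos: [0.5605, -0.242, 0.2382]
tcp_rot: [[0.104, -0.995, 0.0], [-0.995, -0.104, 0.0], [0.0, -0.0, -1.0]]
ft_force: [0.4, 0.3, 0.7]
gripper_width: 0.0597
grasp_force: 0.0
```

Run:
```python
from h import *
im=grab("top")[0]; s=grab("side")[0]
cv2.imwrite("pics/c8.png",np.hstack([cv2.resize(im[160:230,276:336],(390,455),interpolation=cv2.INTER_CUBIC),cv2.resize(s[175:245,300:360],(390,455),interpolation=cv2.INTER_CUBIC)]))
```

```text
(no output)
```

View pics/c8.png

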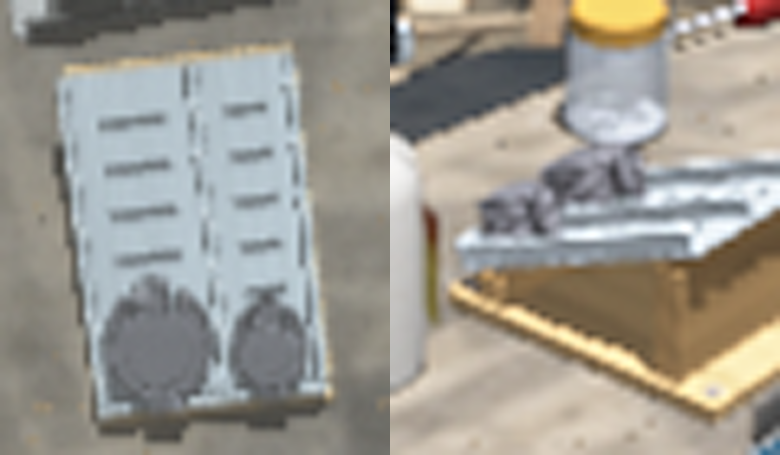

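Both caps lie flat against the stop: the large one in the wide lane (crown at (158,350)) and the small one in the narrow lane (crown at (268,350)). The gripper is clear, so I'll hand in.

```bash
python3 -c "
from h import *
print(order.finish_job())"
```

```text
the job is handed in; nothing more can be done
None
```

Both tubs are open, and in the last pictures the large cap lies flat against the stop in the wide lane and the small cap in the narrow lane. I handed the job in at about 20 s; no verdict came back.

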